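Clear the lap polisher and take off its cap

TASK

One of the two lap polishers has two stones left on its lap: put both stones into the yellow bin. Then find out which way the cap in the middle of that same lap unscrews (it may be a left-hand thread, so try both ways), take it off and finish still holding it in the gripper, motionless, well clear above the spindle (its underside more than 5 cm over the lap). Leave the other polisher's cap on and everything else where it is.

Things in the scene. Friction and masses are not known exactly. Their poses are not given: they have to be found in the camera images.
- polisher_used: lap polisher, fixed: round grey drum 196 mm across; level 160 mm aluminium lap disc, its top 62 mm above the origin (centre of the underside); round it a splash rim 4 mm above the disc, inner radius 90 mm; a black control box 42 mm high sticks out on its -x side to 128 mm. This is the one with two stones lying on its lap at the start
- polisher_clean: lap polisher, fixed: round grey drum 196 mm across; level 160 mm aluminium lap disc, its top 62 mm above the origin (centre of the underside); round it a splash rim 4 mm above the disc, inner radius 90 mm; a black control box 42 mm high sticks out on its -x side to 128 mm. This one has no stones on it and is left alone
- spindle_a: steel spindle stub fixed at the centre of a lap under cap_a; origin at the lap's top; a seated cap's origin is 3 mm higher. It may be on either polisher. Thread hand does not show. Tightening stops hard within 12 degrees; loosening turns freely, level, and from 60 to 100 degrees the cap lifts straight off (30 mm clears it); next stop at 110
- spindle_b: steel spindle stub fixed at the centre of a lap under cap_b; origin at the lap's top; a seated cap's origin is 3 mm higher. It may be on either polisher. Thread hand does not show. Tightening stops hard within 12 degrees; loosening turns freely, level, and from 60 to 100 degrees the cap lifts straight off (30 mm clears it); next stop at 110
- cap_a: screw cap on spindle_a, about 50 to 100 g: black knurled round part 48 mm across, 30 mm high; on it a red upright grip bar, 40 mm long (cap's x), 14 mm wide (cap's y), from 30 to 56 mm above the origin (centre of the underside, z up). The black shoulder at 30 mm is wider than the bar, so fingertips must stop above it. Right-hand thread loosens counter-clockwise seen from above, left-hand clockwise
- cap_b: screw cap on spindle_b, about 50 to 100 g: black knurled round part 48 mm across, 30 mm high; on it a red upright grip bar, 40 mm long (cap's x), 14 mm wide (cap's y), from 30 to 56 mm above the origin (centre of the underside, z up). The black shoulder at 30 mm is wider than the bar, so fingertips must stop above it. Right-hand thread loosens counter-clockwise seen from above, left-hand clockwise
- jasper_stone: red-brown polished stone, 48 mm long (its x), 35 mm wide (its y), 24 mm high, 50 g, rounded, lying flat on the used polisher's lap; origin at the centre of its underside
- aqua_stone: dark blue-grey polished stone, 38 mm long (its x), 30 mm wide (its y), 22 mm high, 60 g, rounded, lying flat on the used polisher's lap; origin at the centre of its underside
- stone_bin: yellow open bin, 120 x 120 mm outside, walls 4 mm thick and 55 mm high, floor 4 mm, fixed; origin at the centre of its underside, sides along its x and y
- tape_roll: roll of brown tape, 96 mm across, 48 mm high; a bystander, origin at the centre of the underside
- torch: black pocket torch lying down, 113 mm long (its y), 26 mm thick; a bystander, origin at the centre of the underside
- loupe: small folding loupe, 25 x 45 x 14 mm; a bystander, origin at the centre of the underside
- gem_jar0: black gem jar with a green stone, 33 mm across, 22 mm high; a bystander, origin at the centre of the underside
- gem_jar1: black gem jar with a blue stone, 33 mm across, 22 mm high; a bystander, origin at the centre of the underside

How it is judged:
By the outcome, as a careful person would: the job done as asked, in the order asked, and still so for the second after the job is handed in, while the arm keeps its last pose, push and grip.
It also fails if it takes over 72 s, if anything falls off the work surface, if the arm or the gripper's body presses on something with over 40 N, if the wrist force passes 120 N, or if a joint passes its speed limit or range.

ROBOT

A 6-joint arm with a two-finger parallel gripper is mounted at the origin on the work surface; the furniture and walls round the work are solid. World frame = base frame: x ahead of the robot, y to its left, z up, the work surface at z = 0. Lengths are in m, angles in rad, forces in N, time in s.
With the tool pointing down it reaches from about 0.35 to 0.775 m from the base axis. Payload 5.5 kg.
Tool frame: the origin (TCP) lies at the very end of the fingers, on their centre line; the grasp point (between the pads) lies env.pinch_z behind it (env.pinch_z is the distance from the TCP to the grasp point, in m); z points along the fingers, y is the line along which they close (so a half turn about z gives the same grasp; the last joint's range is limited). The gripper opens to 85 mm and grips with 20 to 120 N. Pads are 22 mm wide; open, the fingers measure 114 mm over their backs; the gripper's body (76 mm by 85 mm) begins 54 mm behind the grasp point. The pads swing forward as they close: fully open they stand 13 mm farther back than shut.
Start: joints at [-1.365, 0.313, 0.046, 1.304, 0, 1.431], TCP at [0.195, -0.541, 0.231] pointing down, gripper open.
Joint ranges: [-2.76, 2.76], [-0.86, 1.69], [-1.03, 1.26], [-2.2, 2.34], [-1.47, 1.5], [-3.14, 3.14]. Speed limits (rad/s): [2.57, 2.57, 3.14, 3.14, 3.14, 3.14].

INTERFACE

Orientations are given as a unit quaternion [w, x, y, z].
In Python, from workcell import env, eyes gives the robot as it stands.
- The arm moves only by the shell command python3 -m jog 'ROWS' [FORCE]. ROWS is JSON, one flat list of numbers, 7 for each row, row after row: the shift along the world's x, y, z as a fraction of full scale, then the turn, a rotation vector about the world's x, y, z as a fraction of full scale, then the opening, from -1 (shut) to 1 (fully open), so that 0 is half open. A call has 1 to 12 rows; each row is the pose to reach, as a shift and turn from the pose commanded when the call began, turning the shorter way round; what a row does not reach only later rows make up. Full scale, the value 1, is 20 cm for a shift and pi rad for a turn. A row lasts 1/12 s, in which the tool goes at most 41.7 mm and 7.16 degrees, less where a joint would pass 70% of its speed; a pose out of reach is approached as far as the arm can. A call with a number of a shift or a turn outside -1 to 1 is refused whole. A call with a gripper value outside its range is refused whole. The fingers move at their own pace and stop on an object; FORCE is the grip in N (left out, the last holds). Time passes only in rows, so rows that repeat a pose let the fingers close. It gives the time, the measured TCP pose, the force, the opening and the grip force at its end, in the units of the state.
- env.get_state(): the state, without advancing time (a new reading comes with each control period).
- eyes.read_camera(name): name is "scene" or "top" or "wrist"; returns (picture, depth): 420x560x3 uint8, red, green, blue; 420x560 float32, m along the optical axis (not along the pixel's ray), 0 where there is no reading.
- eyes.calibration(name): a dict with "fx", "fy", "cx", "cy" (pixels), "R" (3x3) and "t" (3): a world point X has camera coordinates R X + t; the wrist camera has in their place "tool_from_camera" (4x4, takes a point from camera to tool coordinates, whose origin is the TCP and whose axes are the flange's). Camera axes: x right, y down, z forward; pixel columns grow to the right and rows downward; lengths in m; the calibration is good to about 2 mm. The wrist camera is an equidistant fisheye: a pixel r from the principal point sees the ray r / f radians off the axis. A picture is of the moment at which its call begins: read the wrist's pose just before it. calibration takes no time and is no camera call.
- env.hand_in(): hands the job in; it is judged then, once.
The state is a dict: "clock": time; "joint_pos": joint angles; "qvel": joint speeds; "tau": joint torques, N m; "tcp_pos": TCP position; "orientation": TCP orientation; "wrist_force": force on the tool from outside, world axes, zero at the start; "ft_torque": the same for the moment, N m; "finger_gap": finger opening in m; "grip_force": force on a finger pad.
Only numpy, scipy, OpenCV 4.12 (cv2) and the standard library are available. Lean on these libraries where they do the work, as an engineer would, in place of code of your own. Each camera call takes 0.05 s, during which the arm holds its last target. There are 200 camera calls.

## Working session

There is one attempt and no reset: what is moved stays moved. The work goes in short steps, Python scripts to look and compute and a shell command to move; the robot and the scene stay as the last step left them, time stands still between calls to the robot, and variables do not carry over. Pictures are saved under pics/ and viewed, at most 10 in all, crops included, and the job is handed in when it is done.

```bash
mkdir -p pics
python3 - <<'E'
from workcell import env, eyes
import cv2, numpy as np
for n in ("scene","top"):
    p,d=eyes.read_camera(n); cv2.imwrite(f"pics/{n}0.png",p[:,:,::-1]); np.savez(f"{n}0.npz",p=p,d=d)
    c=eyes.calibration(n); print(n,c)
print(env.get_state(), env.pinch_z)
E
```

```text
scene {'fx': 525.7828504613041, 'fy': 525.7828504613041, 'cx': 277.11281079628685, 'cy': 208.63839550664792, 'R': array([[ 0.88782736, -0.46005445, -0.0106056 ],
       [-0.24324952, -0.44961738, -0.85946139],
       [ 0.39063058,  0.76563314, -0.51109064]]), 't': array([-0.36554816,  0.15170708,  1.59410483])}
top {'fx': 380.26095287583365, 'fy': 380.26095287583365, 'cx': 277.6335624869876, 'cy': 207.63275672051324, 'R': array([[-0.00261834, -0.99996826, -0.00752494],
       [-0.99094711,  0.00360463, -0.13420441],
       [ 0.13422728,  0.00710543, -0.9909251 ]]), 't': array([-0.00230545,  0.4228822 ,  1.22169238])}
{'clock': 0.1, 'joint_pos': array([-1.36460068e+00,  3.13947952e-01,  4.51114036e-02,  1.30361102e+00,
       -3.59466988e-07,  1.43124280e+00]), 'qvel': array([-0.00039655, -0.00100533,  0.00393267, -0.00111152, -0.00047668,
        0.00061583]), 'tau': array([ 4.29081148e-03, -4.81725597e+01,  2.99243492e+01,  1.26738977e-02,
       -5.27491011e-05,  5.65492346e-07]), 'tcp_pos': array([ 0.19479123, -0.5405213 ,  0.23049285]), 'orientation': array([-8.25158676e-04,  9.85094030e-01,  1.72014738e-01, -2.76851776e-05]), 'wrist_force': array([-0.14881611, -0.67510568,  0.69916606]), 'ft_torque': array([ 0.01921267, -0.01688869, -0.00449602]), 'grip_force': 0.0, 'finger_gap': 0.08525256823872224} 0.0187
```

View pics/top0.png

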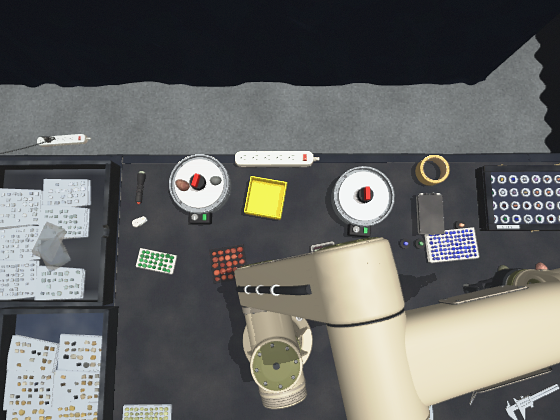

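View pics/scene0.png

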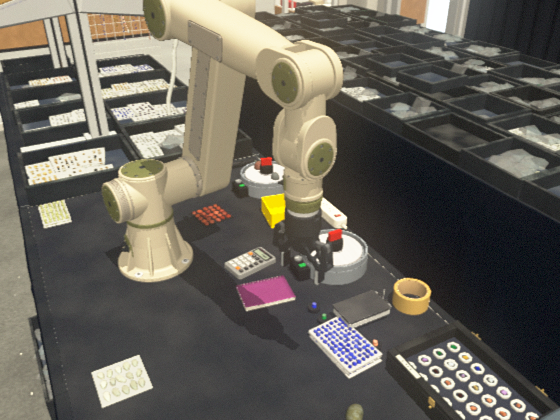

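The top view shows the used polisher at about (198,183): brown stone (182,185), grey stone (215,181), red bar (198,181). The yellow bin is at (266,198) and the clean polisher at (364,195). Next I measure these.

```bash
cat > h.py <<'E'
import cv2, numpy as np
from workcell import env, eyes
from scipy.spatial.transform import Rotation as Rn
def top_plane(uv,z,name="top"):
    c=eyes.calibration(name); uv=np.atleast_2d(uv).astype(float)
    d=np.c_[(uv[:,0]-c["cx"])/c["fx"],(uv[:,1]-c["cy"])/c["fy"],np.ones(len(uv))]@c["R"]
    o=-c["R"].T@c["t"]; return o+d*((z-o[2])/d[:,2])[:,None]
def wrist_plane(uv,z,T):
    c=eyes.calibration("wrist"); uv=np.atleast_2d(uv).astype(float)
    x=(uv-[c["cx"],c["cy"]])/[c["fx"],c["fy"]]; th=np.linalg.norm(x,axis=1)+1e-12
    d=np.c_[x/th[:,None]*np.sin(th)[:,None],np.cos(th)]
    M=T@c["tool_from_camera"]; d=d@M[:3,:3].T; o=M[:3,3]
    return o+d*((z-o[2])/d[:,2])[:,None]
def tool():
    s=env.get_state(); q=s["orientation"]; T=np.eye(4)
    T[:3,:3]=Rn.from_quat(np.r_[q[1:],q[0]]).as_matrix(); T[:3,3]=s["tcp_pos"]; return T
def rect(pts):
    """centre, long, short, angle (deg) of long side, from world xy points"""
    (c,(a,b),t)=cv2.minAreaRect((pts[:,:2]*1000).astype(np.float32))
    if a<b: a,b,t=b,a,t+90
    return np.round(c,1),round(a,1),round(b,1),round((t+90)%180-90,1)
def blobs(m,amin):
    cs,_=cv2.findContours(m.astype(np.uint8),cv2.RETR_EXTERNAL,cv2.CHAIN_APPROX_NONE)
    return [k[:,0] for k in cs if cv2.contourArea(k)>amin]
E
python3 - <<'E'
from h import *
f=np.load("top0.npz"); p=f["p"]; d=f["d"]; hsv=cv2.cvtColor(p,cv2.COLOR_RGB2HSV); H,S,V=cv2.split(hsv)
def rep(n,m,z,amin):
    for k in blobs(m,amin):
        if k[:,1].mean()<260: print(n,k.mean(0).round(),*rect(top_plane(k,z)))
roi=np.zeros(H.shape,bool); roi[150:230,160:240]=1
rep("bin",(H>22)&(H<35)&(S>150)&(V>80),.055,300)
rep("bar",((H<6)|(H>174))&(S>190)&(V>120),.121,20)
rep("lap",(S<40)&(V>190),.062,800)
for nm,c in (("jas",(182,185)),("aqua",(215,181))):
    print(nm,p[c[1],c[0]],d[c[1],c[0]])
m=roi&(V<150)
yy,xx=np.mgrid[:420,:560]; m&=(np.hypot(xx-199,yy-181)<25)
rep("dark",m,.074,20)
cv2.imwrite("pics/c0.png",cv2.resize(p[145:235,155:295,::-1],None,fx=5.5,fy=5.5,interpolation=cv2.INTER_CUBIC))
E
```

```text
bin [265. 197.] [453.7  37.1] 125.1 120.9 -10.4
bar [195. 180.] [497.3 250.5] 37.8 16.6 -12.4
lap [ 43. 240.] [323.9 743.4] 382.6 290.2 2.3
lap [363. 198.] [ 454.3 -271.8] 178.7 174.4 -0.2
lap [196. 189.] [497.1 256.6] 172.5 159.5 -44.2
lap [276. 158.] [ 5.832e+02 -4.000e-01] 270.6 43.5 89.7
jas [176 124 107] 1.2039464
aqua [138 138 135] 1.2093537
dark [215. 180.] [506.8 194.8] 35.4 26.1 89.8
dark [190. 183.] [499.  274.8] 93.4 48.9 89.8
```

View pics/c0.png

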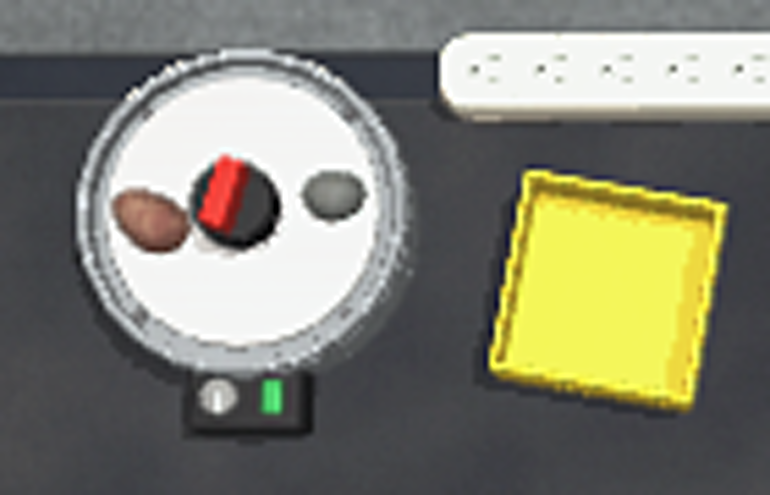

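The crop shows the bar with its long axis near world x. Jasper sits left of the cap, its inner end close to the cap. Aqua is on the right and the bin edge is tilted about -10°. I'll move over the used polisher and look from close up.

```bash
python3 -m jog '[1,1,0.1,0,0,0.28,1, 1,1,0.1,0,0,0.28,1, 1,1,0.1,0,0,0.28,1, 1,1,0.1,0,0,0.28,1, 1,1,0.1,0,0,0.28,1, 1,1,0.1,0,0,0.28,1, 1,1,0.1,0,0,0.28,1]'
python3 -m jog '[0.3,1,0,0,0,0,1, 0.3,1,0,0,0,0,1, 0.3,1,0,0,0,0,1, 0.3,1,0,0,0,0,1, 0.3,1,0,0,0,0,1]'
python3 -m jog '[0,1,0,0,0,0,1, 0,1,0,0,0,0,1, 0,1,0,0,0,0,1, 0,1,0,0,0,0,1, 0,1,0,0,0,0,1]'
python3 -m jog '[0.1,0.9,0,0,0,0,1, 0.1,0.9,0,0,0,0,1, 0.1,0.9,0,0,0,0,1, 0.1,0.9,0,0,0,0,1, 0.1,0.9,0,0,0,0,1, 0.1,0.9,0,0,0,0,1, 0.1,0.9,0,0,0,0,1, 0.1,0.9,0,0,0,0,1]'
python3 - <<'E'
from h import *
T=tool(); p,d=eyes.read_camera("wrist"); cv2.imwrite("pics/w1.png",p[:,:,::-1]); np.savez("w1.npz",p=p,d=d,T=T)
print(T.round(3), {k:np.round(v,3) for k,v in eyes.calibration("wrist").items()}, env.get_state()["joint_pos"].round(2))
E
```

```text
clock: 0.68
tcp_pos: [0.3963, -0.3385, 0.2513]
orientation: [-0.0, 0.817, 0.576, 0.0]
wrist_force: [-0.3, -1.1, 0.3]
finger_gap: 0.0855
grip_force: 0.0
clock: 1.1
tcp_pos: [0.4547, -0.1394, 0.251]
orientation: [-0.0, 0.82, 0.573, -0.0]
wrist_force: [0.8, 0.4, -0.2]
finger_gap: 0.0854
grip_force: 0.0
clock: 1.52
tcp_pos: [0.4539, 0.0612, 0.2511]
orientation: [-0.0, 0.819, 0.574, -0.0]
wrist_force: [0.3, -0.6, 1.0]
finger_gap: 0.0853
grip_force: 0.0
clock: 2.18
tcp_pos: [0.4743, 0.2378, 0.2509]
orientation: [0.0, 0.82, 0.573, -0.001]
wrist_force: [0.1, 0.1, 0.6]
finger_gap: 0.0854
grip_force: 0.0
[[ 0.343  0.939 -0.001  0.474]
 [ 0.939 -0.343 -0.001  0.238]
 [-0.001 -0.001 -1.     0.251]
 [ 0.     0.     0.     1.   ]] {'fx': np.float64(325.192), 'fy': np.float64(325.192), 'cx': np.float64(277.176), 'cy': np.float64(213.106), 'tool_from_camera': array([[ 0.   , -0.946, -0.325,  0.084],
       [ 1.   ,  0.   ,  0.   , -0.001],
       [-0.   , -0.325,  0.946, -0.143],
       [ 0.   ,  0.   ,  0.   ,  1.   ]])} [ 0.31  0.22 -0.03  1.32 -0.    2.23]
```

View pics/w1.png

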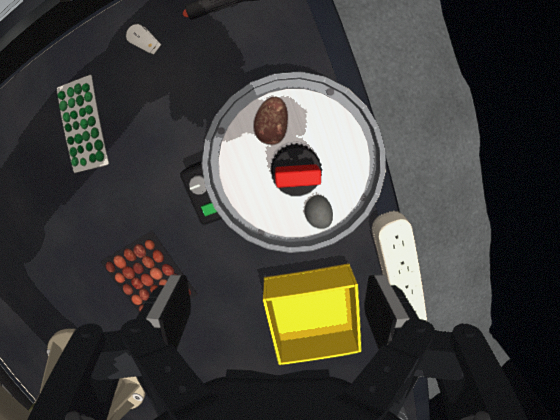

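The wrist view shows jasper at (271,120), cap bar (298,177), aqua (318,211) and the bin at (312,315). The fingers flank the bin in this view.

```bash
cat >> h.py <<'E'
def wmeas(p,T,items="bjac"):
    H,S,V=cv2.split(cv2.cvtColor(p,cv2.COLOR_RGB2HSV))
    red=((H<6)|(H>174))&(S>170)&(V>90); yel=(H>22)&(H<35)&(S>130)&(V>60)
    # lap region: world radius < 85 mm from the lap centre estimate
    yy,xx=np.mgrid[:420,:560]; W=wrist_plane(np.c_[xx.ravel(),yy.ravel()],.072,T)[:,:2].reshape(420,560,2)
    return H,S,V,red,yel,W
E
python3 - <<'E'
from h import *
f=np.load("w1.npz"); p,T=f["p"],f["T"]
H,S,V,red,yel,W=wmeas(p,T)
def rep(n,m,z,a):
    for k in blobs(m,a): print(n,k.mean(0).round(),len(k),*rect(wrist_plane(k,z,T)))
inl=np.hypot(W[...,0]-.497,W[...,1]-.2505)<.078
print(p[120,271],p[211,318],p[190,300])
rep("bar",red&inl,.121,60)
rep("bar_lap",red&inl,.108,60)
brown=inl&(H<20)&(S>70)&(V<170)&~red
rep("jas",cv2.morphologyEx(brown.astype(np.uint8),cv2.MORPH_OPEN,np.ones((3,3))),.074,60)
yy,xx=np.mgrid[:420,:560]
aq=(np.hypot(xx-318,yy-211)<26)&(V<150)
rep("aqua",cv2.morphologyEx(aq.astype(np.uint8),cv2.MORPH_OPEN,np.ones((5,5))),.073,60)
rep("bin",yel,.055,500)
lap=(V>170)&(S<50)&(np.hypot(xx-293,yy-162)<80)
for k in blobs(lap,3000): print("lap",cv2.minEnclosingCircle((wrist_plane(k,.062,T)[:,:2]*1000).astype(np.float32)))
cv2.imwrite("pics/m1.png",np.hstack([cv2.resize(p[90:240,220:380,::-1],None,fx=2.4,fy=2.4),cv2.resize((brown*150+aq*255).astype(np.uint8)[90:240,220:380,None].repeat(3,2),None,fx=2.4,fy=2.4)]))
E
```

```text
[100  65  53] [115 114 109] [55 53 53]
bar [297. 176.] 118 [498.  254.1] 39.3 18.1 -15.8
bar_lap [297. 176.] 118 [497.7 251.1] 41.2 19.0 -15.8
jas [271. 121.] 115 [490.6 305.1] 45.4 31.2 69.8
aqua [319. 211.] 88 [505.  199.2] 37.1 29.6 73.2
bin [313. 314.] 342 [456.9  52.6] 151.3 121.1 79.8
lap ((497.76007080078125, 251.36585998535156), 80.35621643066406)
```

View pics/m1.png

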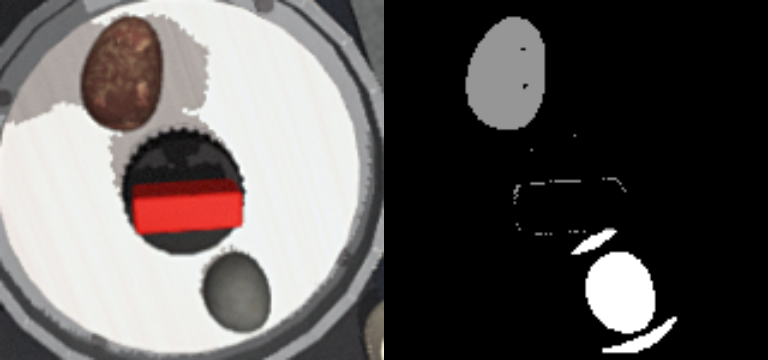

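Consistent: the lap centre is (498,251) mm with radius 80. Jasper is at (490.6,305), long axis 70°. My closing line is at -20°, which is right for it.

```bash
python3 -m jog '[0.08,0.336,0,0,0,0,0.1, 0.08,0.336,0,0,0,0,0.1, 0.08,0.336,-0.15,0,0,0,0.1, 0.08,0.336,-0.3,0,0,0,0.1, 0.08,0.336,-0.45,0,0,0,0.1, 0.08,0.336,-0.6,0,0,0,0.1, 0.08,0.336,-0.7,0,0,0,0.1, 0.08,0.336,-0.8,0,0,0,0.1, 0.08,0.336,-0.87,0,0,0,0.1, 0.08,0.336,-0.93,0,0,0,0.1, 0.08,0.336,-0.93,0,0,0,0.1]' 40
python3 -m jog '[0,0,0,0,0,0,-1, 0,0,0,0,0,0,-1, 0,0,0,0,0,0,-1, 0,0,0,0,0,0,-1, 0,0,0,0,0,0,-1, 0,0,0,0,0,0,-1]' 40
```

```text
clock: 3.15
tcp_pos: [0.4893, 0.3031, 0.0629]
orientation: [-0.0, 0.82, 0.572, -0.002]
wrist_force: [-0.2, -0.6, 0.6]
finger_gap: 0.0471
grip_force: 0.0
clock: 3.65
tcp_pos: [0.4911, 0.3059, 0.0659]
orientation: [0.0, 0.819, 0.573, 0.001]
wrist_force: [-0.1, 0.1, 1.3]
finger_gap: 0.0305
grip_force: 39.2
```

```bash
python3 -m jog '[0,0,0.08,0,0,0,-1, 0,0,0.2,0,0,0,-1, 0,0,0.35,0,0,0,-1, 0,0,0.5,0,0,0,-1, 0,0,0.65,0,0,0,-1, 0,0,0.65,0,0,0,-1, 0,0,0.65,0,0,0,-1]'
python3 - <<'E'
from h import *
T=tool(); p,d=eyes.read_camera("wrist"); cv2.imwrite("pics/w2.png",p[:,:,::-1]); print(env.get_state()["finger_gap"])
H,S,V,red,yel,W=wmeas(p,T)
for k in blobs(yel,300): 
    print(k.mean(0)); 
    q=cv2.boxPoints(cv2.minAreaRect(k.astype(np.float32))); print(q.round(), wrist_plane(q,.055,T)[:,:2].round(3), wrist_plane(q,.0,T)[:,:2].round(3))
E
```

```text
clock: 4.23
tcp_pos: [0.4921, 0.3065, 0.1977]
orientation: [0.001, 0.819, 0.573, 0.003]
wrist_force: [-0.6, 0.2, -0.4]
finger_gap: 0.0306
grip_force: 39.1
0.030484621889575018
[292.64596273 355.73291925]
[[263. 342.]
 [317. 334.]
 [322. 369.]
 [268. 377.]] [[0.419 0.153]
 [0.48  0.141]
 [0.469 0.082]
 [0.402 0.094]] [[0.399 0.108]
 [0.473 0.094]
 [0.46  0.024]
 [0.379 0.038]]
```

View pics/w2.png

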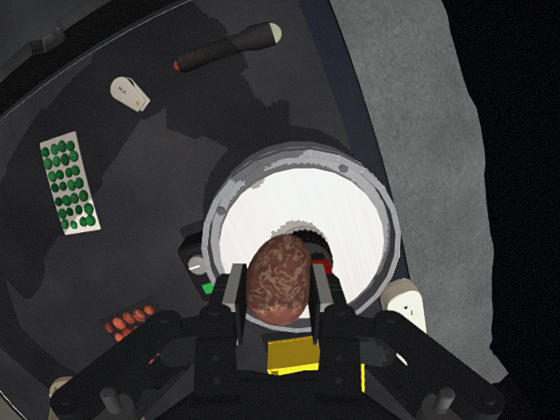

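Jasper is held securely, so I carry it to the bin.

```bash
python3 -m jog '[0,-0.2,0,0,0,0,-1, -0.1,-0.4,0,0,0,0,-1, -0.1,-0.6,0,0,0,0,-1, -0.17,-0.8,0,0,0,0,-1, -0.17,-1,0,0,0,0,-1, -0.17,-1,0,0,0,0,-1]'
python3 -m jog '[0,-0.24,0,0,0,0,-1, 0,-0.24,0,0,0,0,-1, 0,-0.24,0,0,0,0,-1]'
python3 - <<'E'
from h import *
p,d=eyes.read_camera("top"); cv2.imwrite("pics/t2.png",cv2.resize(p[120:260,140:340,::-1],None,fx=4,fy=4))
E
```

```text
clock: 4.78
tcp_pos: [0.4548, 0.0999, 0.1936]
orientation: [0.0, 0.821, 0.57, -0.002]
wrist_force: [0.2, 1.0, -1.1]
finger_gap: 0.0302
grip_force: 39.2
clock: 5.03
tcp_pos: [0.456, 0.0561, 0.194]
orientation: [-0.001, 0.821, 0.572, -0.001]
wrist_force: [0.3, -0.3, -0.3]
finger_gap: 0.0305
grip_force: 39.2
```

View pics/t2.png

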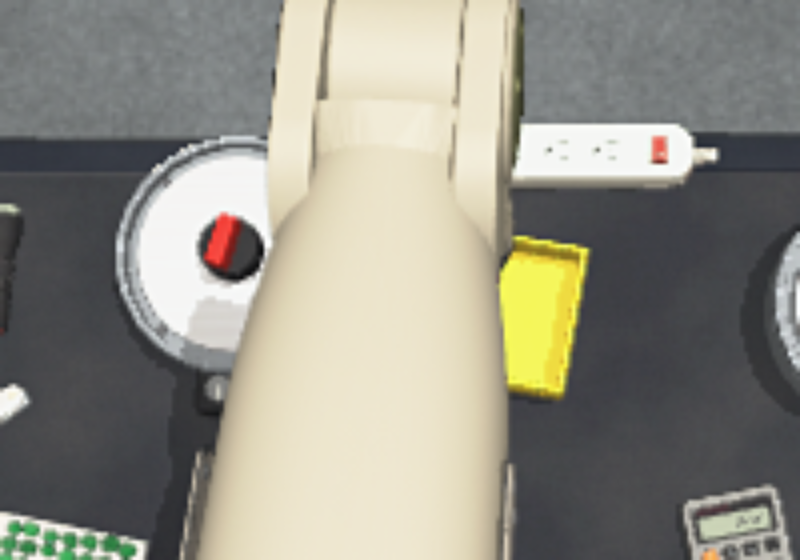

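The arm covers part of the bin in this view, but the measured bin position stands and the cap is undisturbed. I lower jasper into the bin and release.

```bash
python3 -m jog '[0,0,-0.15,0,0,0,-1, 0,0,-0.3,0,0,0,-1, 0,0,-0.45,0,0,0,-1, 0,0,-0.6,0,0,0,-1, 0,0,-0.7,0,0,0,-1, 0,0,-0.8,0,0,0,-1, 0,0,-0.86,0,0,0,-1, 0,0,-0.9,0,0,0,-1, 0,0,-0.9,0,0,0,-1, 0,0,-0.9,0,0,0,0.1, 0,0,-0.9,0,0,0,0.1, 0,0,-0.9,0,0,0,0.1]'
python3 -m jog '[0,0,0.1,0,0,0,0.1, 0,0,0.3,0,0,0,0.1, 0,0,0.5,0,0,0,0.1, 0,0,0.7,0,0,0,0.1, 0,0,0.9,0,0,0,0.1, 0,0,0.9,0,0,0,0.1]'
python3 -m jog '[0.1,0.2,0,0,0,0,0.1, 0.1,0.4,0,0,0,0,0.1, 0.2,0.6,0,0,0,0,0.1, 0.2,0.8,0,0,0,0,0.1, 0.2,0.8,0,0,0,0,0.1, 0.2,0.8,0,0,0,0,0.1]'
python3 - <<'E'
from h import *
T=tool(); p,d=eyes.read_camera("wrist"); cv2.imwrite("pics/w3.png",p[:,:,::-1]); np.savez("w3.npz",p=p,T=T)
H,S,V,red,yel,W=wmeas(p,T)
aq=(np.hypot(W[...,0]-.505,W[...,1]-.199)<.03)&(V<150)
for k in blobs(cv2.morphologyEx(aq.astype(np.uint8),cv2.MORPH_OPEN,np.ones((5,5))),60): print("aqua",k.mean(0),len(k),*rect(wrist_plane(k,.073,T)))
print(T.round(3))
E
```

```text
clock: 6.08
tcp_pos: [0.4577, 0.058, 0.0163]
orientation: [0.001, 0.819, 0.573, 0.001]
wrist_force: [0.1, -0.2, -0.5]
finger_gap: 0.0469
grip_force: 0.0
clock: 6.58
tcp_pos: [0.4614, 0.0576, 0.2044]
orientation: [0.005, 0.819, 0.573, 0.006]
wrist_force: [1.9, 0.3, 0.7]
finger_gap: 0.0467
grip_force: 0.0
clock: 7.08
tcp_pos: [0.4968, 0.22, 0.1959]
orientation: [0.0, 0.818, 0.575, 0.001]
wrist_force: [-0.1, -0.3, 0.2]
finger_gap: 0.0468
grip_force: 0.0
aqua [305.      246.96875] 64 [506.5 173.5] 28.4 7.8 4.7
aqua [295.53271028 222.52336449] 107 [505.8 199.2] 37.4 29.2 70.3
aqua [279.         197.22222222] 36 [500.  225.6] 14.8 6.1 14.9
[[ 0.339  0.941  0.001  0.497]
 [ 0.941 -0.339  0.     0.22 ]
 [ 0.001  0.001 -1.     0.196]
 [ 0.     0.     0.     1.   ]]
```

View pics/w3.png

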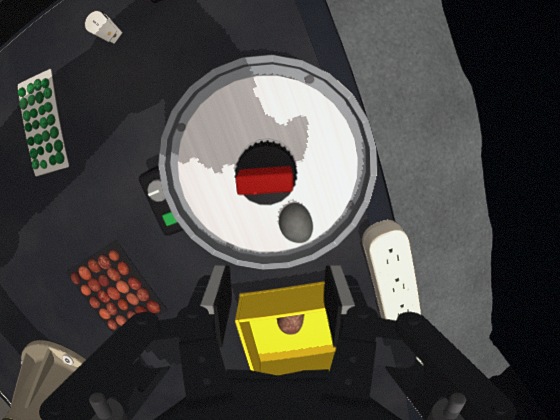

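Jasper is in the bin, at (290,322). Aqua is at (505.5,199) mm with the long axis still about 70°, so I use the same tool yaw.

```bash
python3 -m jog '[0.043,-0.103,0,0,0,0,0.1, 0.043,-0.103,0,0,0,0,0.1, 0.043,-0.103,-0.15,0,0,0,0.1, 0.043,-0.103,-0.3,0,0,0,0.1, 0.043,-0.103,-0.45,0,0,0,0.1, 0.043,-0.103,-0.55,0,0,0,0.1, 0.043,-0.103,-0.62,0,0,0,0.1, 0.043,-0.103,-0.65,0,0,0,0.1, 0.043,-0.103,-0.65,0,0,0,0.1]' 40
python3 -m jog '[0,0,0,0,0,0,-1, 0,0,0,0,0,0,-1, 0,0,0,0,0,0,-1, 0,0,0,0,0,0,-1, 0,0,0,0,0,0,-1, 0,0,0,0,0,0,-1, 0,0,0,0,0,0,-1]' 40
python3 -m jog '[0,0,0.08,0,0,0,-1, 0,0,0.2,0,0,0,-1, 0,0,0.35,0,0,0,-1, 0,0,0.5,0,0,0,-1, 0,0,0.65,0,0,0,-1, 0,0,0.65,0,0,0,-1, 0,0,0.65,0,0,0,-1]'
```

```text
clock: 7.88
tcp_pos: [0.5042, 0.1957, 0.0643]
orientation: [-0.0, 0.82, 0.572, -0.001]
wrist_force: [0.1, 0.6, -0.2]
finger_gap: 0.0469
grip_force: 0.0
clock: 8.47
tcp_pos: [0.5066, 0.1971, 0.0668]
orientation: [0.001, 0.819, 0.573, 0.001]
wrist_force: [-0.5, -2.2, 6.1]
finger_gap: 0.0267
grip_force: 40.4
clock: 9.05
tcp_pos: [0.5067, 0.1977, 0.1975]
orientation: [0.001, 0.819, 0.573, 0.002]
wrist_force: [-0.3, 0.1, -1.2]
finger_gap: 0.027
grip_force: 39.4
```

```bash
python3 -m jog '[-0.05,-0.2,0,0,0,0,-1, -0.1,-0.4,0,0,0,0,-1, -0.2,-0.6,0,0,0,0,-1, -0.285,-0.8,0,0,0,0,-1, -0.285,-0.925,0,0,0,0,-1, -0.285,-0.925,0,0,0,0,-1, -0.285,-0.925,0,0,0,0,-1]'
python3 -m jog '[0,0,-0.15,0,0,0,-1, 0,0,-0.3,0,0,0,-1, 0,0,-0.45,0,0,0,-1, 0,0,-0.6,0,0,0,-1, 0,0,-0.7,0,0,0,-1, 0,0,-0.8,0,0,0,-1, 0,0,-0.86,0,0,0,-1, 0,0,-0.9,0,0,0,-1, 0,0,-0.9,0,0,0,-1, 0,0,-0.9,0,0,0,0.1, 0,0,-0.9,0,0,0,0.1, 0,0,-0.9,0,0,0,0.1]'
python3 -m jog '[0,0,0.1,0,0,0,0.1, 0,0,0.3,0,0,0,0.1, 0,0,0.5,0,0,0,0.1, 0,0,0.7,0,0,0,0.1, 0,0,0.9,0,0,0,0.1, 0,0,1,0,0,0,0.1]'
```

```text
clock: 9.63
tcp_pos: [0.4473, 0.011, 0.1941]
orientation: [-0.001, 0.82, 0.572, -0.001]
wrist_force: [-0.3, 0.3, -0.9]
finger_gap: 0.0272
grip_force: 39.5
clock: 10.63
tcp_pos: [0.4494, 0.0122, 0.0163]
orientation: [0.001, 0.819, 0.573, 0.001]
wrist_force: [-0.8, -0.3, -0.8]
finger_gap: 0.0469
grip_force: 0.0
clock: 11.13
tcp_pos: [0.4504, 0.0119, 0.2214]
orientation: [0.003, 0.819, 0.573, 0.003]
wrist_force: [0.8, -0.6, 0.8]
finger_gap: 0.0468
grip_force: 0.0
```

```bash
python3 -m jog '[0.1,0.2,0,0,0,0.04,1, 0.1,0.4,0,0,0,0.08,1, 0.2,0.6,0,0,0,0.12,1, 0.2,0.8,0,0,0,0.16,1, 0.2,1,0,0,0,0.2,1, 0.2,1,0,0,0,0.24,1, 0.2,1,0,0,0,0.28,1, 0.2,1,0,0,0,0.32,1, 0.2,1,0,0,0,0.36,1, 0.2,1,0,0,0,0.4,1, 0.2,1,0,0,0,0.44,1, 0.2,1,0,0,0,0.47,1]'
python3 -m jog '[0.04,0.2,0,0,0,0.04,1, 0.04,0.2,0,0,0,0.053,1, 0.04,0.2,0,0,0,0.053,1, 0.04,0.2,0,0,0,0.053,1]'
python3 - <<'E'
from h import *
T=tool(); p,d=eyes.read_camera("wrist"); cv2.imwrite("pics/w4.png",p[:,:,::-1]); np.savez("w4.npz",p=p,T=T)
H,S,V,red,yel,W=wmeas(p,T)
inl=np.hypot(W[...,0]-.497,W[...,1]-.2505)<.078
for k in blobs(red&inl,40): print("bar",k.mean(0).round(),len(k),*rect(wrist_plane(k,.121,T)))
print(T.round(3), env.get_state()["joint_pos"].round(2))
E
```

```text
clock: 12.13
tcp_pos: [0.4886, 0.2123, 0.2164]
orientation: [0.001, 0.217, 0.976, 0.0]
wrist_force: [-0.1, -0.3, -0.7]
finger_gap: 0.0854
grip_force: 0.0
clock: 12.47
tcp_pos: [0.4963, 0.2522, 0.2159]
orientation: [0.0, 0.139, 0.99, 0.0]
wrist_force: [-0.1, -0.1, 0.3]
finger_gap: 0.0855
grip_force: 0.0
bar [277. 214.] 132 [494.4 252.6] 43.6 13.4 -16.0
[[-0.961  0.275  0.001  0.496]
 [ 0.275  0.961  0.     0.252]
 [-0.001  0.    -1.     0.216]
 [ 0.     0.     0.     1.   ]] [ 0.33  0.28 -0.04  1.25 -0.    0.6 ]
```

View pics/w4.png

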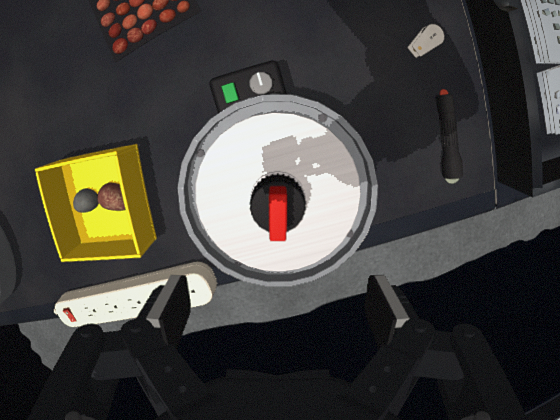

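Both stones are in the bin, at (85,201) and (111,196). The bar lies between the fingers at (278,214), angle -16°, aligned with the tool. Next I descend and grip it above the shoulder.

```bash
python3 -m jog '[0.002,0,-0.15,0,0,0,0, 0.002,0,-0.3,0,0,0,0, 0.002,0,-0.4,0,0,0,0, 0.002,0,-0.47,0,0,0,0, 0.002,0,-0.53,0,0,0,0, 0.002,0,-0.56,0,0,0,0, 0.002,0,-0.58,0,0,0,0, 0.002,0,-0.58,0,0,0,0, 0.002,0,-0.58,0,0,0,0]' 60
python3 -m jog '[0,0,0,0,0,0,-1, 0,0,0,0,0,0,-1, 0,0,0,0,0,0,-1, 0,0,0,0,0,0,-1, 0,0,0,0,0,0,-1, 0,0,0,0,0,0,-1, 0,0,0,0,0,0,-1]' 60
python3 -c "
from workcell import env;s=env.get_state();print(s['ft_torque'],s['wrist_force'])"
```

```text
clock: 13.27
tcp_pos: [0.4972, 0.252, 0.1001]
orientation: [0.0, 0.139, 0.99, 0.0]
wrist_force: [-0.0, 0.8, -0.0]
finger_gap: 0.0429
grip_force: 0.0
clock: 13.85
tcp_pos: [0.4975, 0.2524, 0.1003]
orientation: [0.001, 0.138, 0.99, 0.0]
wrist_force: [0.6, -0.3, 5.7]
finger_gap: 0.0124
grip_force: 59.5
[0.03519007 0.06797076 0.00370737] [ 0.59964655 -0.31228091  5.65452773]
```

```bash
python3 -m jog '[0,0,0,0,0,0.015,-1, 0,0,0,0,0,0.03,-1, 0,0,0,0,0,0.045,-1, 0,0,0,0,0,0.045,-1, 0,0,0,0,0,0.045,-1]'
python3 -c "
from workcell import env;s=env.get_state();print(s['ft_torque'],s['wrist_force'],s['joint_pos'][5],s['tau'][5])"
python3 -m jog '[0,0,0,0,0,0.015,-1, 0,0,0,0,0,0.03,-1, 0,0,0,0,0,0.04,-1, 0,0,0,0,0,0.04,-1]'
python3 -c "
from workcell import env;s=env.get_state();print(s['ft_torque'],s['wrist_force'],s['joint_pos'][5],s['tau'][5])"
```

```text
clock: 14.27
tcp_pos: [0.4976, 0.2522, 0.1003]
orientation: [0.001, 0.068, 0.998, 0.0]
wrist_force: [0.3, -1.2, 6.1]
finger_gap: 0.0129
grip_force: 59.6
[-0.17115851  0.00953882  0.01800007] [ 0.3317745  -1.17760951  6.09500926] 0.4617442394244354 -0.02327268768567592
clock: 14.6
tcp_pos: [0.4976, 0.2521, 0.1003]
orientation: [0.001, 0.006, 1.0, 0.0]
wrist_force: [-0.2, -0.8, 6.7]
finger_gap: 0.0126
grip_force: 62.0
[-0.11563821  0.07572472 -1.02630648] [-0.15484755 -0.82430443  6.70188228] 0.33714274832841457 -1.3443418219685555
```

At +15° counter-clockwise it stops hard with 1.0 N·m, so this is the tightening direction and the thread is left-handed. Now clockwise.

```bash
python3 -m jog '[0,0,0,0,0,-0.03,-1, 0,0,0,0,0,-0.06,-1, 0,0,0,0,0,-0.09,-1, 0,0,0,0,0,-0.12,-1, 0,0,0,0,0,-0.15,-1, 0,0,0,0,0,-0.18,-1, 0,0,0,0,0,-0.18,-1]' 60
python3 -c "
from workcell import env;s=env.get_state();print(s['ft_torque'],s['wrist_force'],s['joint_pos'][5],s['tau'][5])"
python3 -m jog '[0,0,0,0,0,-0.03,-1, 0,0,0,0,0,-0.06,-1, 0,0,0,0,0,-0.09,-1, 0,0,0,0,0,-0.12,-1, 0,0,0,0,0,-0.15,-1, 0,0,0,0,0,-0.18,-1, 0,0,0,0,0,-0.21,-1, 0,0,0,0,0,-0.21,-1]' 60
python3 -c "
from workcell import env;s=env.get_state();print(s['ft_torque'],s['wrist_force'],s['joint_pos'][5],s['tau'][5])"
```

```text
clock: 15.18
tcp_pos: [0.4976, 0.2525, 0.1003]
orientation: [0.001, 0.286, 0.958, 0.001]
wrist_force: [0.5, 0.2, 5.5]
finger_gap: 0.0126
grip_force: 59.6
[-0.00183541  0.03943325 -0.07800881] [0.47547338 0.19021098 5.5197049 ] 0.9058098062318779 0.7944422028958797
clock: 15.85
tcp_pos: [0.4976, 0.2525, 0.1003]
orientation: [0.001, 0.581, 0.814, 0.001]
wrist_force: [-0.2, 0.3, 4.7]
finger_gap: 0.0127
grip_force: 59.6
[-0.0819948  -0.0037664  -0.07690106] [-0.24257095  0.30998683  4.69292576] 1.565584562568651 0.7991663552820683
```

It turns freely and is now at about -55° from seated. Next I turn to -80° and lift gently.

```bash
python3 -m jog '[0,0,0,0,0,-0.03,-1, 0,0,0,0,0,-0.06,-1, 0,0,0,0,0,-0.09,-1, 0,0,0,0,0,-0.12,-1, 0,0,0,0,0,-0.14,-1, 0,0,0,0,0,-0.14,-1]' 60
python3 -m jog '[0,0,0.01,0,0,0,-1, 0,0,0.02,0,0,0,-1, 0,0,0.03,0,0,0,-1, 0,0,0.04,0,0,0,-1, 0,0,0.04,0,0,0,-1]' 60
```

```text
clock: 16.35
tcp_pos: [0.4976, 0.2525, 0.1003]
orientation: [0.001, 0.744, 0.668, 0.001]
wrist_force: [-0.3, 0.4, 4.8]
finger_gap: 0.0127
grip_force: 59.6
clock: 16.77
tcp_pos: [0.4968, 0.2522, 0.1076]
orientation: [0.0, 0.743, 0.669, 0.0]
wrist_force: [0.2, 0.2, -1.6]
finger_gap: 0.013
grip_force: 58.7
```

```bash
python3 -m jog '[0,0,0.05,0,0,0,-1, 0,0,0.1,0,0,0,-1, 0,0,0.15,0,0,0,-1, 0,0,0.2,0,0,0,-1, 0,0,0.3,0,0,0,-1, 0,0,0.4,0,0,0,-1, 0,0,0.5,0,0,0,-1, 0,0,0.57,0,0,0,-1, 0,0,0.6,0,0,0,-1, 0,0,0.6,0,0,0,-1, 0,0,0.6,0,0,0,-1, 0,0,0.6,0,0,0,-1]' 60
python3 - <<'E'
from h import *
T=tool(); p,d=eyes.read_camera("wrist"); q,_=eyes.read_camera("scene")
cv2.imwrite("pics/f.png",np.hstack([cv2.resize(p,(400,300)),cv2.resize(q[100:310,180:460],(400,300))])[:,:,::-1])
s=env.get_state();print(s["qvel"].round(3),s["wrist_force"],s["finger_gap"],s["grip_force"])
E
```

```text
clock: 17.77
tcp_pos: [0.4961, 0.2519, 0.2264]
orientation: [-0.0, 0.743, 0.669, -0.001]
wrist_force: [-0.3, -0.1, -1.4]
finger_gap: 0.0125
grip_force: 59.3
[-0.001  0.001  0.004  0.001  0.001  0.001] [ 0.07710711 -0.08665036 -1.33486735] 0.013038136974105118 59.257471561431885
```

View pics/f.png

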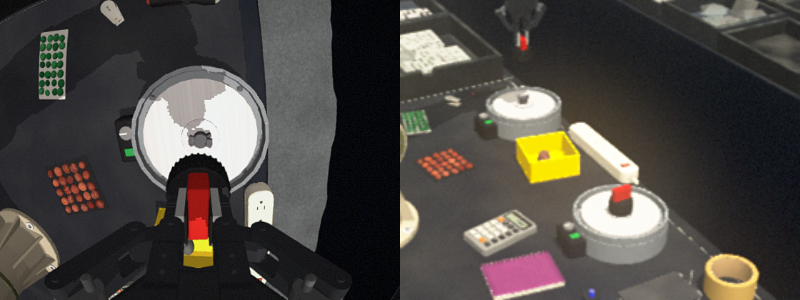

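The cap is in the gripper at (200,185). The spindle is bare at (205,138), the other cap is still on at (622,200), and the arm is still. The cap's underside is about 0.19 m up, 13 cm over the lap, so I hand in.

```bash
python3 -c "
from workcell import env; print(env.hand_in())"
```

```text
the job is handed in; nothing more can be done
None
```

Job handed in at about 18 s: both stones are in the yellow bin, the used polisher's cap turned out to be left-hand threaded (it came off clockwise), and the gripper is holding it still about 13 cm above the lap; the other polisher's cap is still on.

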